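# Tip the block case onto its base and push it home against the rail

## Task

The brown wooden case has been left standing on its narrow long front side on the rubber mat. Push it over away from you, towards the metal rail, so that it lies on its base with the lid up, and then slide it along the mat with the fingertips until its back edge is flush against the rail over its whole length, the case lying wholly on the mat. Only push it: do not pick it up, and leave the small things beside the mat where they are.

Things in the scene. Friction and masses are not known exactly. Their poses are not given: they have to be found in the camera images.
- case: Closed brown wooden case, loose, 0.27-0.53 kg; lid cannot open. 110 mm deep (x), 170 long (y), 49 thick (z). Origin: centre of its base underside; +x to the back (hinge) face at x=53 mm, front face (hook latch) at x=-57 mm, +z to the lid. Starts standing on its front face: x up, 110 mm high, lid towards the robot, base towards the rail, origin 57 mm above the mat. Lying right: z up, x to the rail.
- lid_middle (a point): Middle of the lid's outer face, 49 mm along the case's +z from its origin. Pushed high on this side, about 85 mm above the mat, the standing case tips about the lower edge of its base side and falls by itself once it leans 0.4 rad (about 40 mm of push). It then lies 20 to 90 mm short of the rail, up to 0.25 rad askew; a low push on the middle of its front face slides it.
- back_left (a point): Point on the case's back face, 80 mm along the case's +y and 15 mm above its base underside.
- back_right (a point): Point on the case's back face, 80 mm along the case's -y and 15 mm above its base underside.
- station: Black rubber mat with a metal rail, fixed to the bench; its place and direction vary. Mat 280 mm (x) by 240 mm (y), 4 mm thick. Origin: centre of its underside, on the bench; x runs across the mat to the rail, roughly away from the robot.
- rail_face (a point): Foot of the rail: middle of the rail's front face, at the height of the mat's top (4 mm above the bench); axes as the station's, x pointing into the rail. The rail runs 240 mm along y, stands 22 mm above the mat and is 14 mm thick; its front face is flat and is the stop for the case.
- bottle: Small brown dropper bottle with a black rubber bulb, 33 mm across, 102 mm high, standing loose beside the mat (to the right of it); origin at the centre of its foot. Not to be moved.
- tube: Black screw-top tube, 27 mm across, 60 mm high, standing loose beside the mat (to the left); origin at the centre of its foot. Not to be moved.
- blue_specimen: Small dark blue round specimen, 26 mm across, 18 mm high, loose beside the mat (to the left, nearer the rail); origin at the centre of its underside. Not to be moved.
- steel_block: Flat bright round steel block, 51 mm across, 16 mm high, loose beside the mat (to the right, nearer the robot); origin at the centre of its underside. Not to be moved.

How it is judged:
By the outcome, as a careful person would: the job done as asked, in the order asked, and still so for the second after the job is handed in, with the robot touching nothing.
It also fails if it takes over 58 s, if anything falls off the work surface, if the arm or the gripper's body presses on something with over 40 N, if the wrist force passes 120 N, or if a joint passes its speed limit or range.

## Robot

A 6-joint arm with a two-finger parallel gripper is mounted at the origin on a cart in front of the work surface, level with it; the furniture and walls round the work are solid. World frame = base frame: x ahead of the robot, y to its left, z up, the work surface at z = 0. Lengths are in m, angles in rad, forces in N, time in s.
With the tool pointing down it reaches from about 0.35 to 0.925 m from the base axis. Payload 6.4 kg.
Tool frame: the origin (TCP) lies midway between the tips of the shut fingers; the grasp point (between the pads) lies 19 mm behind it; z points along the fingers, y is the line along which they close (so a half turn about z gives the same grasp; the last joint's range is limited). The gripper opens to 85 mm and grips with 20 to 120 N. Pads are 22 mm wide; open, the fingers measure 114 mm over their backs; the gripper's body (76 mm by 85 mm) begins 54 mm behind the grasp point. The pads swing forward as they close: fully open they stand 13 mm farther back than shut.
Start: joints at [1.123, 0.245, 1.558, -0, 1.339, -0.174], TCP at [0.176, 0.626, 0.231] pointing down, gripper open.
Joint ranges: [-3.13, 3.13], [-1.02, 2.26], [0.13, 2.54], [-0.95, 4.09], [0.21, 2.88], [-2.74, 2.74]. Speed limits (rad/s): [2.57, 2.57, 3.14, 3.14, 3.14, 3.14].

## Interface

Orientations are given as a rotation vector (axis times angle).
In Python, from cell import status, imaging, robot gives the robot as it stands.
- The arm moves only by the shell command python3 -m pendant 'ROWS'. ROWS is JSON, a list of rows, each an object of numbers: "hand": the opening, from 0 (shut) to 1 (fully open); "tx", "ty", "tz": the shift along the tool's x, y, z in mm; "yaw": the turn about the tool's z in degrees. In form: [{"hand": .., "tx": .., "ty": .., "tz": .., "yaw": ..}, ...]. A call has 1 to 5 rows; each row shifts and turns the commanded pose from where the row before left it, along the tool's axes as they then stand; what a row does not reach is not made up. A row lasts 1/10 s, in which the tool goes at most 50 mm and 8.59 degrees, less where a joint would pass 70% of its speed; a pose out of reach is approached as far as the arm can. A call with a gripper value outside its range is refused whole. The fingers move at their own pace and stop on an object; the grip force is fixed at half the most. Time passes only in rows, so rows that do not move let the fingers close. It gives the time, the measured TCP pose, the force, the opening and the grip force at its end, in the units of the state.
- status.get_obs(): the state, without advancing time (a new reading comes with each control period).
- imaging.camera(name): name is "scene" or "side" or "wrist"; returns the picture (420x560x3 uint8, blue, green, red); there is no depth.
- imaging.calibration(name): a dict with "vertical_fov" (degrees; the focal length in pixels is half the picture's height over the tangent of half this angle, whatever the lens; pixels are square), "cx", "cy" (the principal point, pixels), "rvec" (rotation vector, rad) and "tvec" (3), from world to camera coordinates, as OpenCV has them; the wrist camera has in their place "mount" (4x4, takes a point from camera to tool coordinates, whose origin is the TCP and whose axes are the flange's). Camera axes: x right, y down, z forward; pixel columns grow to the right and rows downward; lengths in m; the calibration is good to about 2 mm. The wrist camera is an equidistant fisheye: a pixel r from the principal point sees the ray r / f radians off the axis. A picture is of the moment at which its call begins: read the wrist's pose just before it. calibration takes no time and is no camera call.
- robot.hand_in(): hands the job in; it is judged then, once.
The state is a dict: "clock": time; "qpos": joint angles; "dq": joint speeds; "joint_efforts": joint torques, N m; "position": TCP position; "tcp_rot": TCP orientation; "ft_force": force on the tool from outside, world axes, zero at the start; "wrist_torque": the same for the moment, N m; "gripper_width": finger opening in m; "grasp_force": force on a finger pad.
Only numpy, scipy, OpenCV 4.12 (cv2) and the standard library are available. Lean on these libraries where they do the work, as an engineer would, in place of code of your own. Each camera call takes 0.05 s, during which the arm holds its last target. There are 200 camera calls.

## Working session

There is one attempt and no reset: what is moved stays moved. The work goes in short steps, Python scripts to look and compute and a shell command to move; the robot and the scene stay as the last step left them, time stands still between calls to the robot, and variables do not carry over. Pictures are saved under pics/ and viewed, at most 10 in all, crops included, and the job is handed in when it is done.

```bash
mkdir -p pics; ls; python3 - <<'E'
from cell import status, imaging, robot
import cv2,numpy as np
o=status.get_obs();print(o)
for n in("scene","side"):
    print(n,imaging.calibration(n)); cv2.imwrite(f"pics/{n}0.png",imaging.camera(n))
E
```

```text
pics
{'clock': 0.0, 'qpos': array([ 1.12290443e+00,  2.45813006e-01,  1.55904516e+00, -4.32123567e-05,
        1.33871488e+00, -1.74110221e-01]), 'dq': array([-7.84513769e-06,  8.45814278e-04, -3.29811549e-04, -4.28936820e-04,
        1.57290817e-03,  1.67468205e-04]), 'joint_efforts': array([-2.44060202e-04, -4.29514325e+01, -3.26126468e+01, -1.28267975e-04,
        5.40595996e-03, -1.70947033e-05]), 'position': array([0.1755008 , 0.62526005, 0.23016427]), 'tcp_rot': array([-4.28620401e-01, -3.11164332e+00,  2.98123580e-03]), 'ft_force': array([0.0024421 , 0.07867963, 0.5740456 ]), 'wrist_torque': array([-0.00803565,  0.00885266, -0.00242656]), 'grasp_force': 0.0, 'gripper_width': 0.08550160212452476}
scene {'vertical_fov': 44.071246702153, 'cx': 274.279575844629, 'cy': 198.16652014914112, 'rvec': array([ 1.38255511, -2.25109547,  0.86100948]), 'tvec': array([0.15518376, 0.48580039, 0.61215967])}
side {'vertical_fov': 53.19440130040034, 'cx': 278.10582093874405, 'cy': 208.98886717096164, 'rvec': array([ 1.91036604, -1.76902348,  0.57642173]), 'tvec': array([-0.16708623,  0.51724288,  0.62899299])}
```

View pics/scene0.png

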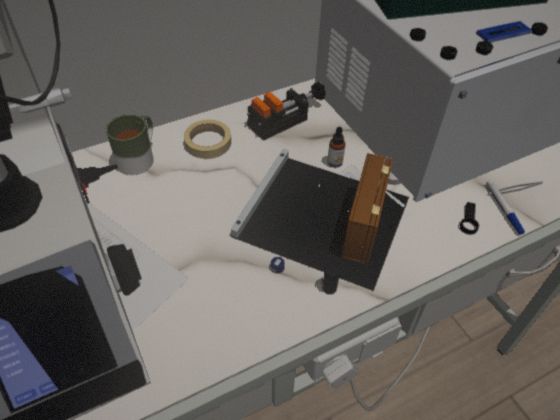

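View pics/side0.png

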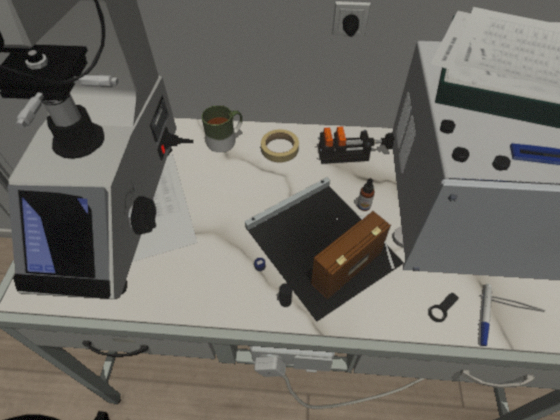

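The pictures show the case standing on the mat. In the scene view it sits around (370,205), with the rail from (236,232) to (285,155). In the side view it sits around (350,255), with the rail from (250,220) to (327,185). Next I'll turn these into coordinates.

```bash
cat > h.py <<'E'
import cv2,numpy as np
from cell import status, imaging, robot
def cal(n):
    c=imaging.calibration(n); f=210/np.tan(np.radians(c["vertical_fov"]/2))
    return cv2.Rodrigues(c["rvec"])[0],c["tvec"],np.array([[f,0,c["cx"]],[0,f,c["cy"]],[0,0,1]])
def ray(n,p):
    R,t,K=cal(n); d=R.T@np.linalg.solve(K,np.array([p[0],p[1],1.])); return -R.T@t,d
def onz(n,p,z):
    o,d=ray(n,p); return o+d*(z-o[2])/d[2]
def proj(n,P):
    R,t,K=cal(n); q=K@(R@np.asarray(P,float)+t); return q[:2]/q[2]
def tri(a,b):
    A=0;B=0
    for n,p in(("scene",a),("side",b)):
        o,d=ray(n,p); d/=np.linalg.norm(d); M=np.eye(3)-np.outer(d,d); A=A+M; B=B+M@o
    return np.linalg.solve(A,B)
E
python3 - <<'E'
from h import *
np.set_printoptions(precision=3,suppress=True)
for n in("scene","side"):
    R,t,K=cal(n);print(n,"cam",-R.T@t,"tcp",proj(n,[.176,.626,.231]),"base",proj(n,[0,0,0]))
for nm,n,p in [("rail near","scene",(236,235)),("mat far rail","scene",(285,155)),("mat nl","scene",(375,282)),("mat nr","scene",(408,203)),("mat rl","side",(248,222)),("mat nl","side",(322,313)),("mat nr","side",(402,262)),("rail r","side",(328,184)),("bottle","scene",(336,163)),("bottle","side",(364,208)),("tube","side",(286,305)),("blue","side",(259,268)),("steel","side",(400,238)),("bigbox","side",(405,268)),("bigbox r","side",(560,275))]:
    print(nm,n,onz(n,p,.004))
im=[]
for n,(x,y,w,h) in(("scene",(225,140,200,165)),("side",(235,170,200,165))):
    f=cv2.imread(f"pics/{n}0.png")[y:y+h,x:x+w]; im.append(cv2.resize(f,None,fx=4,fy=3.6,interpolation=cv2.INTER_CUBIC))
    cv2.imwrite(f"pics/{n}0c.png",cv2.convertScaleAbs(im[-1],alpha=1.5,beta=10))
E
```

```text
scene cam [0.037 0.164 0.779] tcp [-439.286  829.829] base [405.806 609.909]
side cam [ 0.052 -0.172  0.812] tcp [-281.349  354.074] base [166.693 553.886]
rail near scene [ 0.594 -0.049  0.004]
mat far rail scene [ 0.744 -0.232  0.004]
mat nl scene [ 0.391 -0.223  0.004]
mat nr scene [ 0.513 -0.387  0.004]
mat rl side [ 0.609 -0.048  0.004]
mat nl side [ 0.397 -0.225  0.004]
mat nr side [ 0.528 -0.397  0.004]
rail r side [ 0.74  -0.234  0.004]
bottle scene [ 0.674 -0.318  0.004]
bottle side [ 0.671 -0.321  0.004]
tube side [ 0.409 -0.151  0.004]
blue side [ 0.49  -0.087  0.004]
steel side [ 0.591 -0.399  0.004]
bigbox side [ 0.513 -0.402  0.004]
bigbox r side [ 0.521 -0.729  0.004]
```

View pics/scene0c.png

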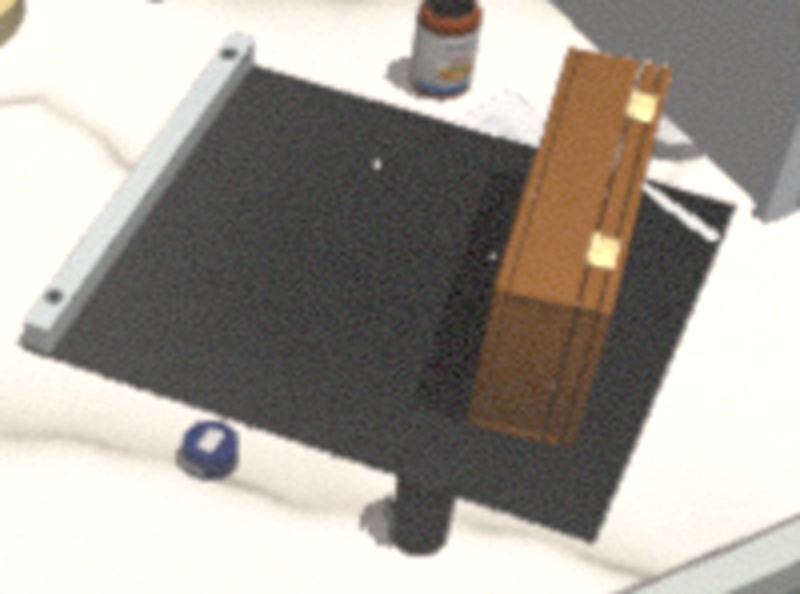

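View pics/side0c.png

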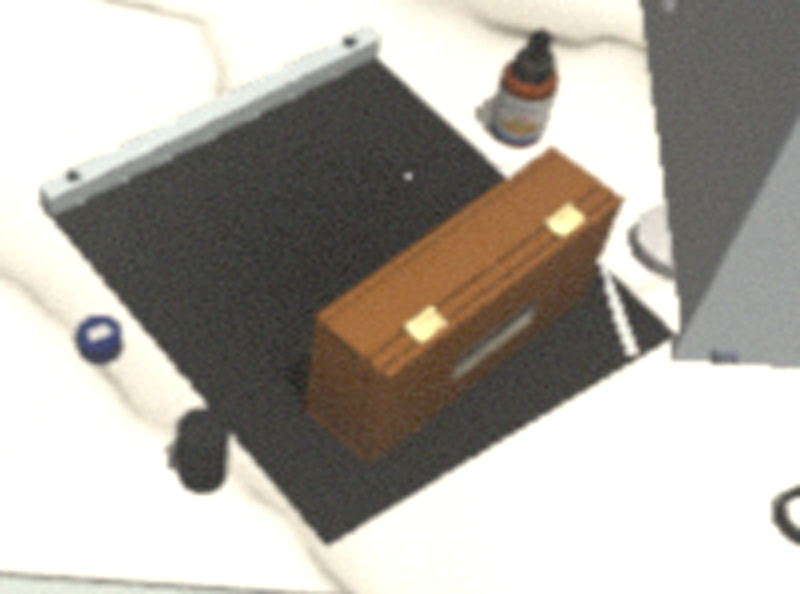

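```bash
python3 - <<'E'
from h import *
np.set_printoptions(precision=3,suppress=True)
S=lambda x,y:(225+(x+.5)/4-.5,140+(y+.5)/3.6-.5)
D=lambda x,y:(235+(x+.5)/4-.5,170+(y+.5)/3.6-.5)
for nm,z,a,b in [("nl",.004,(596,542),(328,543)),("nr",.004,(733,206),(672,335)),("rl",.004,(50,352),(50,208)),("rr",.004,(253,68),(378,60)),
 ("tBL",.114,(495,290),(318,318)),("tLL",.114,(612,312),(374,374)),("tBR",.114,(572,48),(552,148)),("tLR",.114,(668,68),(623,198)),("bBL",.004,(470,425),(306,412)),("bLL",.004,(578,444),(372,464)),
 ("bottlefoot",.0,(443,92),(522,142)),("tubetop",.06,(425,465),(203,415)),("blue",.018,(212,435),(100,330))]:
    print(nm,tri(S(*a),D(*b)),onz("scene",S(*a),z),onz("side",D(*b),z))
# box top front left corner
for q in [((413,180),(413,45))]: print("box",q,onz("scene",q[0],0),)
print("box corner foot",tri((413,190),(405,268)))
E
```

```text
nl [ 0.382 -0.215 -0.002] [ 0.378 -0.212  0.004] [ 0.38  -0.214  0.004]
nr [ 0.529 -0.4   -0.001] [ 0.527 -0.396  0.004] [ 0.526 -0.398  0.004]
rl [ 0.589 -0.048  0.006] [ 0.588 -0.049  0.004] [ 0.594 -0.047  0.004]
rr [ 0.74  -0.237 -0.005] [ 0.731 -0.233  0.004] [ 0.732 -0.237  0.004]
tBL [ 0.464 -0.201  0.107] [ 0.46  -0.197  0.114] [ 0.46  -0.201  0.114]
tLL [ 0.422 -0.227  0.124] [ 0.427 -0.233  0.114] [ 0.428 -0.228  0.114]
tBR [ 0.583 -0.319  0.111] [ 0.58  -0.316  0.114] [ 0.58  -0.318  0.114]
tLR [ 0.554 -0.354  0.106] [ 0.548 -0.347  0.114] [ 0.548 -0.351  0.114]
bBL [ 0.462 -0.201  0.001] [ 0.46  -0.199  0.004] [ 0.46  -0.201  0.004]
bLL [ 0.428 -0.236  0.006] [ 0.429 -0.237  0.004] [ 0.429 -0.236  0.004]
bottlefoot [ 0.687 -0.328 -0.02 ] [ 0.672 -0.316  0.   ] [ 0.671 -0.324  0.   ]
tubetop [ 0.426 -0.148  0.052] [ 0.419 -0.145  0.06 ] [ 0.426 -0.148  0.06 ]
blue [ 0.499 -0.088  0.018] [ 0.499 -0.088  0.018] [ 0.499 -0.088  0.018]
box ((413, 180), (413, 45)) [ 0.563 -0.437  0.   ]
box corner foot [ 0.508 -0.394  0.032]
```

```bash
python3 - <<'E'
from h import *
np.set_printoptions(precision=3,suppress=True)
for nm,p in [("mic foot nearR",(125,295)),("mic foot nearL",(15,292)),("paper R",(193,247)),("mug",(220,140)),("bench front edge",(250,330)),("box bot front",(420,272))]: print(nm,onz("side",p,0))
for nm,p in [("mic screen near top",(20,280)),("mic screen R",(125,290)),("mic knob",(150,225))]: print(nm,onz("side",p,.1))
print("mic base scene",onz("scene",(145,375),0),onz("scene",(140,385),.05))
# box: top front edge corners, vertical line over foot corner
f=tri((413,190),(405,268));print(f)
for z in(.1,.15,.2,.25,.3):print(z,proj("side",[.515,-.40,z]),proj("scene",[.515,-.40,z]))
E
```

```text
mic foot nearR [0.407 0.188 0.   ]
mic foot nearL [ 0.396  0.424 -0.   ]
paper R [0.534 0.069 0.   ]
mug [0.881 0.064 0.   ]
bench front edge [ 0.352 -0.083  0.   ]
box bot front [ 0.508 -0.435  0.   ]
mic screen near top [0.379 0.352 0.1  ]
mic screen R [0.373 0.147 0.1  ]
mic knob [0.521 0.139 0.1  ]
mic base scene [0.413 0.186 0.   ] [0.378 0.195 0.05 ]
[ 0.508 -0.394  0.032]
0.1 [414.97  243.749] [423.857 166.084]
0.15 [421.598 229.679] [430.209 146.212]
0.2 [428.93  214.112] [437.096 124.662]
0.25 [437.087 196.796] [444.591 101.215]
0.3 [446.214 177.419] [452.776  75.607]
```

```bash
cat > plan.py <<'E'
from h import *
from scipy.spatial.transform import Rotation as Ro
import sys,json
# usage: plan.py hand step yawtarget_deg x,y,z [x,y,z ...] : rows along the waypoints, in tool axes
hand,step,yawt=map(float,sys.argv[1:4]); o=status.get_obs(); p=o["position"].copy(); R=Ro.from_rotvec(o["tcp_rot"])
X=R.as_matrix()[:,0]; yaw=np.degrees(np.arctan2(X[1],X[0])); tot=(yaw-yawt+180)%360-180
print("now",p.round(4),"yaw %.1f"%yaw,"q",o["qpos"].round(2),"F",o["ft_force"].round(1))
rows=[]
for a in sys.argv[4:]:
    w=np.array([float(v) for v in a.split(",")]); n=max(1,int(np.ceil(np.linalg.norm(w-p)/step))); s=(w-p)/n
    for _ in range(n):
        d=R.inv().apply(s)*1000; y=np.clip(tot,-8,8); tot-=y
        rows.append({"hand":hand,"tx":round(d[0]),"ty":round(d[1]),"tz":round(d[2]),"yaw":round(y,1)}); R=R*Ro.from_euler("z",rows[-1]["yaw"],degrees=True)
    p=w
while abs(tot)>.1: y=np.clip(tot,-8,8);tot-=y;rows.append({"hand":hand,"tx":0,"ty":0,"tz":0,"yaw":round(y,1)})
for i in range(0,len(rows),5): print(json.dumps(rows[i:i+5]))
E
python3 plan.py 0.5 45 45 .255,.29,.235 .29,.19,.235 .38,0,.235 .43,-.32,.235
```

```text
now [0.1755 0.6253 0.2303] yaw 164.3 q [ 1.12  0.25  1.56 -0.    1.34 -0.17] F [ 0.3 -0.4  0.4]
[{"hand": 0.5, "tx": -167, "ty": -301, "tz": -4, "yaw": 8.0}, {"hand": 0.5, "tx": -72, "ty": -78, "tz": 0, "yaw": 8.0}, {"hand": 0.5, "tx": -176, "ty": -114, "tz": 0, "yaw": 8.0}, {"hand": 0.5, "tx": -243, "ty": -214, "tz": 0, "yaw": 8.0}, {"hand": 0.5, "tx": 0, "ty": 0, "tz": 0, "yaw": 8.0}]
[{"hand": 0.5, "tx": 0, "ty": 0, "tz": 0, "yaw": 8.0}, {"hand": 0.5, "tx": 0, "ty": 0, "tz": 0, "yaw": 8.0}, {"hand": 0.5, "tx": 0, "ty": 0, "tz": 0, "yaw": 8.0}, {"hand": 0.5, "tx": 0, "ty": 0, "tz": 0, "yaw": 8.0}, {"hand": 0.5, "tx": 0, "ty": 0, "tz": 0, "yaw": 8.0}]
[{"hand": 0.5, "tx": 0, "ty": 0, "tz": 0, "yaw": 8.0}, {"hand": 0.5, "tx": 0, "ty": 0, "tz": 0, "yaw": 8.0}, {"hand": 0.5, "tx": 0, "ty": 0, "tz": 0, "yaw": 8.0}, {"hand": 0.5, "tx": 0, "ty": 0, "tz": 0, "yaw": 8.0}, {"hand": 0.5, "tx": 0, "ty": 0, "tz": 0, "yaw": 7.3}]
```

```bash
python3 plan.py 0.5 .045 45 .255,.29,.235 .29,.19,.235 .38,0,.235 .43,-.32,.235
```

```text
now [0.1755 0.6253 0.2303] yaw 164.3 q [ 1.12  0.25  1.56 -0.    1.34 -0.17] F [ 0.3 -0.4  0.4]
[{"hand": 0.5, "tx": -21, "ty": -38, "tz": -1, "yaw": 8.0}, {"hand": 0.5, "tx": -26, "ty": -34, "tz": -1, "yaw": 8.0}, {"hand": 0.5, "tx": -30, "ty": -30, "tz": -1, "yaw": 8.0}, {"hand": 0.5, "tx": -34, "ty": -26, "tz": -1, "yaw": 8.0}, {"hand": 0.5, "tx": -38, "ty": -21, "tz": -1, "yaw": 8.0}]
[{"hand": 0.5, "tx": -40, "ty": -15, "tz": -1, "yaw": 8.0}, {"hand": 0.5, "tx": -42, "ty": -10, "tz": -1, "yaw": 8.0}, {"hand": 0.5, "tx": -43, "ty": -4, "tz": -1, "yaw": 8.0}, {"hand": 0.5, "tx": -35, "ty": 6, "tz": 0, "yaw": 8.0}, {"hand": 0.5, "tx": -34, "ty": 10, "tz": 0, "yaw": 8.0}]
[{"hand": 0.5, "tx": -32, "ty": 15, "tz": 0, "yaw": 8.0}, {"hand": 0.5, "tx": -33, "ty": 26, "tz": 0, "yaw": 8.0}, {"hand": 0.5, "tx": -29, "ty": 31, "tz": 0, "yaw": 8.0}, {"hand": 0.5, "tx": -24, "ty": 34, "tz": 0, "yaw": 8.0}, {"hand": 0.5, "tx": -19, "ty": 37, "tz": 0, "yaw": 7.3}]
[{"hand": 0.5, "tx": -14, "ty": 40, "tz": 0, "yaw": 0.0}, {"hand": 0.5, "tx": -24, "ty": 33, "tz": 0, "yaw": 0.0}, {"hand": 0.5, "tx": -24, "ty": 33, "tz": 0, "yaw": 0.0}, {"hand": 0.5, "tx": -24, "ty": 33, "tz": 0, "yaw": 0.0}, {"hand": 0.5, "tx": -24, "ty": 33, "tz": 0, "yaw": 0.0}]
[{"hand": 0.5, "tx": -24, "ty": 33, "tz": 0, "yaw": 0.0}, {"hand": 0.5, "tx": -24, "ty": 33, "tz": 0, "yaw": 0.0}, {"hand": 0.5, "tx": -24, "ty": 33, "tz": 0, "yaw": 0.0}, {"hand": 0.5, "tx": -24, "ty": 33, "tz": 0, "yaw": 0.0}]
```

```bash
python3 -m pendant '[{"hand": 0.5, "tx": -21, "ty": -38, "tz": -1, "yaw": 8}, {"hand": 0.5, "tx": -26, "ty": -34, "tz": -1, "yaw": 8}, {"hand": 0.5, "tx": -30, "ty": -30, "tz": -1, "yaw": 8}, {"hand": 0.5, "tx": -34, "ty": -26, "tz": -1, "yaw": 8}, {"hand": 0.5, "tx": -38, "ty": -21, "tz": -1, "yaw": 8}]'
python3 -m pendant '[{"hand": 0.5, "tx": -40, "ty": -15, "tz": -1, "yaw": 8}, {"hand": 0.5, "tx": -42, "ty": -10, "tz": -1, "yaw": 8}, {"hand": 0.5, "tx": -43, "ty": -4, "tz": -1, "yaw": 8}]'; python3 plan.py 0.5 .045 45 .255,.29,.235 .29,.19,.235 .38,0,.235 .43,-.32,.235
```

```text
clock: 0.6
position: [0.225, 0.4149, 0.2357]
tcp_rot: [-1.474, -2.774, 0.001]
ft_force: [1.0, -0.3, 0.4]
gripper_width: 0.0429
grasp_force: 0.0
clock: 0.9
position: [0.2545, 0.2894, 0.2389]
tcp_rot: [2.019, 2.407, -0.001]
ft_force: [1.4, -0.7, 0.8]
gripper_width: 0.0425
grasp_force: 0.0
now [0.2545 0.2894 0.2389] yaw 100.0 q [ 0.55 -0.45  2.18 -0.    1.41  0.38] F [ 1.4 -0.7  0.8]
[{"hand": 0.5, "tx": 0, "ty": 1, "tz": 4, "yaw": 8.0}, {"hand": 0.5, "tx": -34, "ty": 10, "tz": 0, "yaw": 8.0}, {"hand": 0.5, "tx": -32, "ty": 15, "tz": 0, "yaw": 8.0}, {"hand": 0.5, "tx": -30, "ty": 19, "tz": 0, "yaw": 8.0}, {"hand": 0.5, "tx": -29, "ty": 31, "tz": 0, "yaw": 8.0}]
[{"hand": 0.5, "tx": -24, "ty": 35, "tz": 0, "yaw": 8.0}, {"hand": 0.5, "tx": -19, "ty": 38, "tz": 0, "yaw": 7.0}, {"hand": 0.5, "tx": -14, "ty": 40, "tz": 0, "yaw": 0.0}, {"hand": 0.5, "tx": -14, "ty": 40, "tz": 0, "yaw": 0.0}, {"hand": 0.5, "tx": -24, "ty": 33, "tz": 0, "yaw": 0.0}]
[{"hand": 0.5, "tx": -24, "ty": 33, "tz": 0, "yaw": 0.0}, {"hand": 0.5, "tx": -24, "ty": 33, "tz": 0, "yaw": 0.0}, {"hand": 0.5, "tx": -24, "ty": 33, "tz": 0, "yaw": 0.0}, {"hand": 0.5, "tx": -24, "ty": 33, "tz": 0, "yaw": 0.0}, {"hand": 0.5, "tx": -24, "ty": 33, "tz": 0, "yaw": 0.0}]
[{"hand": 0.5, "tx": -24, "ty": 33, "tz": 0, "yaw": 0.0}, {"hand": 0.5, "tx": -24, "ty": 33, "tz": 0, "yaw": 0.0}]
```

```bash
python3 -m pendant '[{"hand": 0.5, "tx": -34, "ty": 7, "tz": 2, "yaw": 8}, {"hand": 0.5, "tx": -34, "ty": 12, "tz": 0, "yaw": 8}, {"hand": 0.5, "tx": -30, "ty": 17, "tz": 0, "yaw": 8}, {"hand": 0.5, "tx": -31, "ty": 28, "tz": 0, "yaw": 8}, {"hand": 0.5, "tx": -27, "ty": 32, "tz": 0, "yaw": 8}]'
python3 -m pendant '[{"hand": 0.5, "tx": -22, "ty": 36, "tz": 0, "yaw": 8}, {"hand": 0.5, "tx": -17, "ty": 39, "tz": 0, "yaw": 7}, {"hand": 0.5, "tx": -14, "ty": 40, "tz": 0, "yaw": 0},{"hand": 0.5, "tx": -14, "ty": 40, "tz": 0, "yaw": 0}]'; python3 plan.py 0.5 .045 45 .43,-.345,.235
```

```text
clock: 1.4
position: [0.3348, 0.1188, 0.2372]
tcp_rot: [2.72, 1.571, 0.001]
ft_force: [-0.6, 0.4, -0.4]
gripper_width: 0.0425
grasp_force: 0.0
clock: 1.8
position: [0.4129, -0.032, 0.237]
tcp_rot: [-2.899, -1.209, -0.0]
ft_force: [0.6, 0.5, -0.1]
gripper_width: 0.0432
grasp_force: 0.0
now [ 0.4129 -0.032   0.237 ] yaw 45.3 q [-0.35 -0.36  2.12  0.    1.37  0.43] F [ 0.6  0.5 -0.1]
[{"hand": 0.5, "tx": -30, "ty": 33, "tz": 0, "yaw": 0.3}, {"hand": 0.5, "tx": -30, "ty": 33, "tz": 0, "yaw": 0.0}, {"hand": 0.5, "tx": -30, "ty": 33, "tz": 0, "yaw": 0.0}, {"hand": 0.5, "tx": -30, "ty": 33, "tz": 0, "yaw": 0.0}, {"hand": 0.5, "tx": -30, "ty": 33, "tz": 0, "yaw": 0.0}]
[{"hand": 0.5, "tx": -30, "ty": 33, "tz": 0, "yaw": 0.0}, {"hand": 0.5, "tx": -30, "ty": 33, "tz": 0, "yaw": 0.0}]
```

```bash
python3 -m pendant '[{"hand": 0.5, "tx": -28, "ty": 34, "tz": 0, "yaw": 0.3}, {"hand": 0.5, "tx": -28, "ty": 34, "tz": 0, "yaw": 0}, {"hand": 0.5, "tx": -28, "ty": 34, "tz": 0, "yaw": 0}, {"hand": 0.5, "tx": -28, "ty": 34, "tz": 0, "yaw": 0}, {"hand": 0.5, "tx": -27, "ty": 34, "tz": 0, "yaw": 0}]'
python3 -m pendant '[{"hand": 0.5, "tx": -27, "ty": 33, "tz": 0, "yaw": 0}, {"hand": 0.5, "tx": -27, "ty": 33, "tz": 0, "yaw": 0},{"hand": 0.5, "tx": 0, "ty": 0, "tz": 0, "yaw": 0}]'; python3 plan.py 0.5 .045 45 .445,-.334,.235 .445,-.334,.079
python3 - <<'E'
from h import *
a=imaging.camera("scene");b=imaging.camera("side")
cv2.imwrite("pics/ab.png",np.hstack([cv2.resize(i[80:380,200:560],None,fx=1.1,fy=1.1) for i in(a,b)]))
E
```

```text
clock: 2.3
position: [0.4345, -0.2505, 0.2369]
tcp_rot: [-2.902, -1.201, 0.0]
ft_force: [-0.3, 0.1, 0.0]
gripper_width: 0.0425
grasp_force: 0.0
clock: 2.6
position: [0.4429, -0.3376, 0.2366]
tcp_rot: [2.905, 1.196, -0.001]
ft_force: [0.6, 0.0, -0.5]
gripper_width: 0.043
grasp_force: 0.0
now [ 0.4429 -0.3376  0.2366] yaw 44.8 q [-0.85  0.02  1.79 -0.    1.33 -0.06] F [ 0.6  0.  -0.5]
[{"hand": 0.5, "tx": 4, "ty": -1, "tz": 2, "yaw": -0.2}, {"hand": 0.5, "tx": 0, "ty": 0, "tz": 39, "yaw": 0.0}, {"hand": 0.5, "tx": 0, "ty": 0, "tz": 39, "yaw": 0.0}, {"hand": 0.5, "tx": 0, "ty": 0, "tz": 39, "yaw": 0.0}, {"hand": 0.5, "tx": 0, "ty": 0, "tz": 39, "yaw": 0.0}]
```

View pics/ab.png

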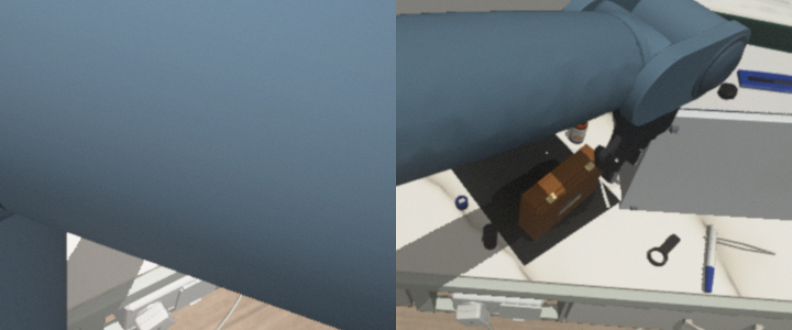

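The side view, the right half, shows the gripper above and right of the case, clear of the box. The arm blocks the scene view. Next I lower the gripper and push high.

```bash
python3 -m pendant '[{"hand": 0.5, "tx": 4, "ty": -1, "tz": 40, "yaw": 0}, {"hand": 0.5, "tx": 0, "ty": 0, "tz": 40, "yaw": 0}, {"hand": 0.5, "tx": 0, "ty": 0, "tz": 40, "yaw": 0}, {"hand": 0.5, "tx": 0, "ty": 0, "tz": 38, "yaw": 0}, {"hand": 0.5, "tx": 0, "ty": 0, "tz": 0, "yaw": 0}]'
python3 -m pendant '[{"hand": 0.5, "tx": 10, "ty": 0, "tz": 0, "yaw": 0}, {"hand": 0.5, "tx": 10, "ty": 0, "tz": 0, "yaw": 0}, {"hand": 0.5, "tx": 10, "ty": 0, "tz": 0, "yaw": 0}]'
python3 -m pendant '[{"hand": 0.5, "tx": 8, "ty": 0, "tz": 0, "yaw": 0},{"hand": 0.5, "tx": 8, "ty": 0, "tz": 0, "yaw": 0}]'
python3 -m pendant '[{"hand": 0.5, "tx": 8, "ty": 0, "tz": 0, "yaw": 0},{"hand": 0.5, "tx": 0, "ty": 0, "tz": 0, "yaw": 0}]'
python3 - <<'E'
from h import *
cv2.imwrite("pics/s2.png",cv2.resize(imaging.camera("side")[150:350,220:460],None,fx=2,fy=2))
E
```

```text
clock: 3.2
position: [0.4424, -0.325, 0.0738]
tcp_rot: [-2.891, -1.2, 0.006]
ft_force: [-1.0, 0.2, -0.4]
gripper_width: 0.0428
grasp_force: 0.0
clock: 3.5
position: [0.4688, -0.309, 0.0821]
tcp_rot: [2.898, 1.202, 0.003]
ft_force: [0.1, 0.5, 0.3]
gripper_width: 0.0426
grasp_force: 0.0
clock: 3.7
position: [0.4792, -0.2972, 0.0804]
tcp_rot: [2.9, 1.203, 0.001]
ft_force: [-0.7, -0.2, 1.8]
gripper_width: 0.0425
grasp_force: 0.7
clock: 3.9
position: [0.4844, -0.2912, 0.0795]
tcp_rot: [2.901, 1.204, 0.0]
ft_force: [-0.9, -1.0, -0.3]
gripper_width: 0.0429
grasp_force: 0.3
```

View pics/s2.png

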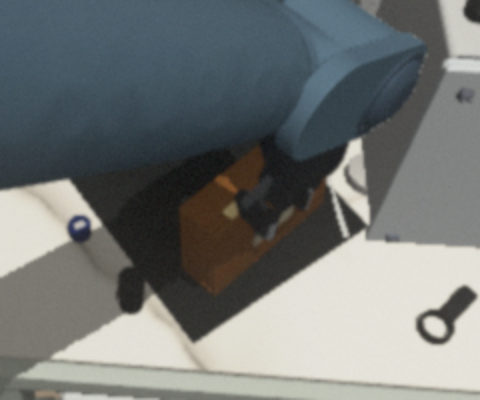

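The gripper is at the middle of the lid face and already touching it. I keep pushing.

```bash
python3 -m pendant '[{"hand": 0.5, "tx": 6, "ty": 0, "tz": 0, "yaw": 0},{"hand": 0.5, "tx": 6, "ty": 0, "tz": 0, "yaw": 0},{"hand": 0.5, "tx": 6, "ty": 0, "tz": 0, "yaw": 0}]'
python3 -m pendant '[{"hand": 0.5, "tx": 6, "ty": 0, "tz": 0, "yaw": 0},{"hand": 0.5, "tx": 6, "ty": 0, "tz": 0, "yaw": 0}]'
python3 - <<'E'
from h import *
cv2.imwrite("pics/s3.png",cv2.resize(imaging.camera("side")[150:350,220:460],None,fx=2,fy=2))
E
```

```text
clock: 4.25
position: [0.4968, -0.2788, 0.0793]
tcp_rot: [-2.903, -1.202, -0.001]
ft_force: [-0.2, 0.0, 0.6]
gripper_width: 0.0429
grasp_force: 0.1
clock: 4.45
position: [0.5053, -0.27, 0.0792]
tcp_rot: [-2.902, -1.202, -0.0]
ft_force: [-0.3, -0.1, 0.6]
gripper_width: 0.0429
grasp_force: 0.0
```

View pics/s3.png

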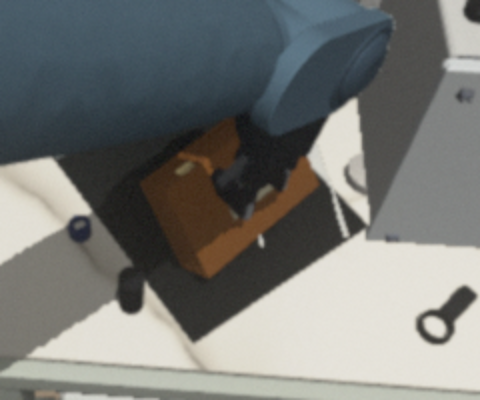

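The case is leaning towards the rail. I'll push a little more, let it fall, then back off and raise the gripper.

```bash
python3 -m pendant '[{"hand": 0.5, "tx": 6, "ty": 0, "tz": 0, "yaw": 0},{"hand": 0.5, "tx": 6, "ty": 0, "tz": 0, "yaw": 0},{"hand": 0.5, "tx": 0, "ty": 0, "tz": 0, "yaw": 0},{"hand": 0.5, "tx": 0, "ty": 0, "tz": 0, "yaw": 0}]'
python3 -m pendant '[{"hand": 0.5, "tx": -30, "ty": 0, "tz": 0, "yaw": 0},{"hand": 0.5, "tx": -40, "ty": 0, "tz": -10, "yaw": 0},{"hand": 0.5, "tx": -40, "ty": 0, "tz": -10, "yaw": 0},{"hand": 0.5, "tx": 0, "ty": 0, "tz": 0, "yaw": 0},{"hand": 0.5, "tx": 0, "ty": 0, "tz": 0, "yaw": 0}]'
python3 - <<'E'
from h import *
cv2.imwrite("pics/s4.png",cv2.resize(imaging.camera("side")[150:350,220:460],None,fx=3.3,fy=3,interpolation=cv2.INTER_CUBIC))
cv2.imwrite("pics/c4.png",imaging.camera("scene"))
o=status.get_obs();np.savez("w4.npz",p=o["position"],r=o["tcp_rot"]);cv2.imwrite("pics/w4.png",imaging.camera("wrist"))
E
```

```text
clock: 4.9
position: [0.5134, -0.262, 0.0793]
tcp_rot: [-2.902, -1.203, 0.0]
ft_force: [-0.3, -0.4, 0.1]
gripper_width: 0.0428
grasp_force: 0.0
clock: 5.4
position: [0.4352, -0.3407, 0.0996]
tcp_rot: [2.903, 1.199, 0.001]
ft_force: [0.0, 0.3, 0.4]
gripper_width: 0.0428
grasp_force: 0.0
```

View pics/s4.png

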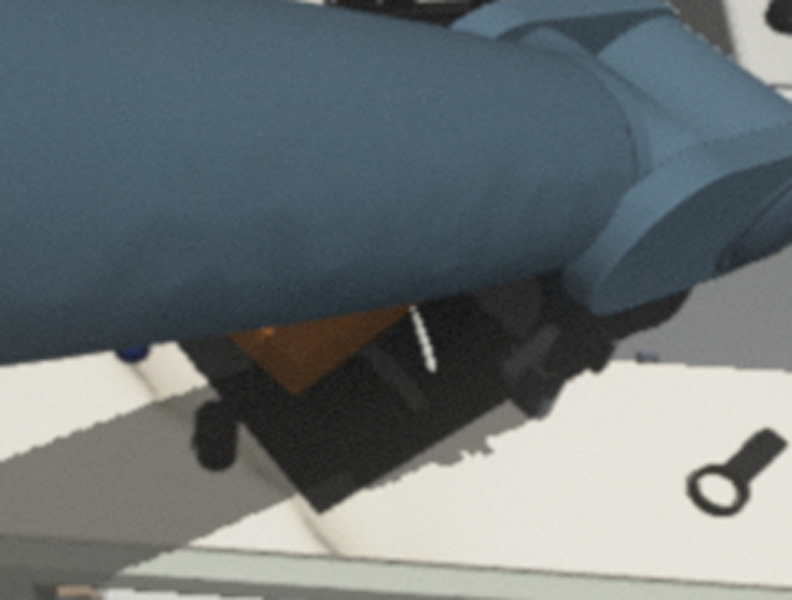

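The case has fallen lid up. Its front edge runs in the crop from about (298,394) to (412,310). Next I measure it from the side view and the wrist view.

```bash
cat >> h.py <<'E'
from scipy.spatial.transform import Rotation as Ro
def wonz(px,pos,rot,z):
    c=imaging.calibration("wrist"); f=210/np.tan(np.radians(c["vertical_fov"]/2)); v=np.array(px,float)-[c["cx"],c["cy"]]
    r=np.linalg.norm(v); th=r/f; d=np.r_[np.sin(th)*v/max(r,1e-9),np.cos(th)]
    M=np.array(c["mount"]); R=Ro.from_rotvec(rot).as_matrix(); o=pos+R@M[:3,3]; d=R@M[:3,:3]@d
    return o+d*(z-o[2])/d[2] if d[2]<0 else d*np.nan
TH=np.arctan2(.617,.787); U=np.array([np.cos(TH),np.sin(TH)]); V=np.array([-U[1],U[0]]); RAIL=np.array([.662,-.142])
def st(p): q=np.asarray(p)[:2]-RAIL; return np.array([q@U,q@V])*1000  # mm from rail face, along rail
E
python3 - <<'E'
from h import *
np.set_printoptions(precision=3,suppress=True)
a=onz("side",(220+298/3.3,150+394/3),.004);b=onz("side",(220+405/3.3,150+314/3),.004)
print(a,b,st(a),st(b),"front-edge yaw",np.degrees(np.arctan2(a[0]-b[0],b[1]-a[1]))*-1)
d=np.load("w4.npz");im=cv2.imread("pics/w4.png");h=cv2.cvtColor(im,cv2.COLOR_BGR2HSV)
m=cv2.inRange(h,(3,90,50),(22,255,255));m=cv2.morphologyEx(m,cv2.MORPH_OPEN,np.ones((5,5)))
cs=sorted(cv2.findContours(m,0,2)[0],key=cv2.contourArea)[-2:]
for c in cs:
    ap=cv2.approxPolyDP(c,6,True)[:,0]; print(cv2.contourArea(c))
    for p in ap: w=wonz(p,d["p"],d["r"],.053);print(p,w,st(w),"floor",st(wonz(p,d["p"],d["r"],.004)))
E
```

```text
[ 0.466 -0.199  0.004] [ 0.537 -0.268  0.004] [-189.232   76.103] [-176.333  -22.221] front-edge yaw 134.43025245921362
10.0
[480   0] [ 0.641 -0.317  0.053] [-124.125 -124.596] floor [-100.049 -155.705]
9892.0
[146   0] [ 0.485 -0.176  0.053] [-160.063   82.722] floor [-145.345  105.595]
[146  41] [ 0.466 -0.195  0.053] [-186.664   78.836] floor [-178.873  100.698]
[331  31] [ 0.544 -0.271  0.053] [-172.444  -28.935] floor [-160.95   -35.135]
[394  36] [ 0.571 -0.298  0.053] [-167.536  -66.476] floor [-154.764  -82.451]
[384  49] [ 0.561 -0.299  0.053] [-177.006  -61.278] floor [-166.7  -75.9]
[401  50] [ 0.569 -0.307  0.053] [-175.148  -71.879] floor [-164.358  -89.261]
[426  40] [ 0.586 -0.312  0.053] [-164.665  -87.352] floor [-151.146 -108.763]
[425   0] [ 0.605 -0.294  0.053] [-138.405  -84.2  ] floor [-118.048 -104.791]
```

View pics/w4.png

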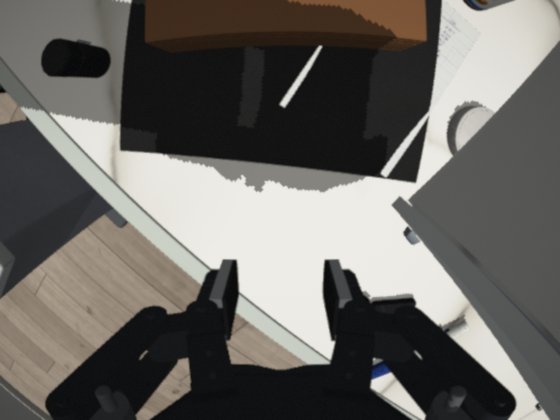

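In the wrist view the case's front edge runs from (146,45) to (426,42), between tube and block. That puts it about 66 mm short of the rail and about 8° askew. I'll use open fingers squared to the rail and push low.

```bash
python3 - <<'E'
from h import *
print(np.degrees(TH),[RAIL+U*x+V*y for x,y in((-.235,-.005),(-.122,-.005))])
E
python3 plan.py 1 .045 38.1 .480,-.291,.06 .480,-.291,.012
```

```text
38.0960853687489 [array([ 0.48014527, -0.29092568]), array([ 0.56907369, -0.2212067 ])]
now [ 0.4359 -0.339   0.0988] yaw 45.1 q [-0.87  0.18  1.9   0.    1.07 -0.08] F [-0.1  0.1 -0.9]
[{"hand": 1.0, "tx": 33, "ty": -1, "tz": 19, "yaw": 7.0}, {"hand": 1.0, "tx": 32, "ty": -5, "tz": 19, "yaw": 0.0}, {"hand": 1.0, "tx": 0, "ty": 0, "tz": 24, "yaw": 0.0}, {"hand": 1.0, "tx": 0, "ty": 0, "tz": 24, "yaw": 0.0}]
```

```bash
python3 -m pendant '[{"hand": 1, "tx": 33, "ty": -1, "tz": 19, "yaw": 7}, {"hand": 1, "tx": 32, "ty": -5, "tz": 19, "yaw": 0}, {"hand": 1, "tx": 0, "ty": 0, "tz": 24, "yaw": 0}, {"hand": 1, "tx": 0, "ty": 0, "tz": 24, "yaw": 0}, {"hand": 1, "tx": 0, "ty": 0, "tz": 0, "yaw": 0}]'
python3 -m pendant '[{"hand": 1, "tx": 10, "ty": 0, "tz": 0, "yaw": 0},{"hand": 1, "tx": 10, "ty": 0, "tz": 0, "yaw": 0},{"hand": 1, "tx": 8, "ty": 0, "tz": 0, "yaw": 0},{"hand": 1, "tx": 6, "ty": 0, "tz": 0, "yaw": 0},{"hand": 1, "tx": 6, "ty": 0, "tz": 0, "yaw": 0}]'
python3 -m pendant '[{"hand": 1, "tx": 6, "ty": 0, "tz": 0, "yaw": 0},{"hand": 1, "tx": 6, "ty": 0, "tz": 0, "yaw": 0},{"hand": 1, "tx": 6, "ty": 0, "tz": 0, "yaw": 0}]'
python3 plan.py 1 .045 38.1 .569,-.221,.012
```

```text
clock: 6.05
position: [0.4786, -0.2888, 0.0095]
tcp_rot: [-2.962, -1.024, 0.006]
ft_force: [-0.3, 0.5, -0.7]
gripper_width: 0.0856
grasp_force: 0.0
clock: 6.55
position: [0.5128, -0.2674, 0.014]
tcp_rot: [2.969, 1.023, 0.001]
ft_force: [0.0, -0.2, -1.2]
gripper_width: 0.0855
grasp_force: 0.0
clock: 6.85
position: [0.526, -0.2564, 0.0133]
tcp_rot: [-2.97, -1.023, 0.002]
ft_force: [-3.7, -1.2, 2.5]
gripper_width: 0.0854
grasp_force: 1.8
now [ 0.526  -0.2564  0.0133] yaw 38.0 q [-0.65  0.39  1.83 -0.    0.93  0.26] F [-3.7 -1.2  2.5]
[{"hand": 1.0, "tx": 28, "ty": -1, "tz": 1, "yaw": -0.1}, {"hand": 1.0, "tx": 28, "ty": -1, "tz": 1, "yaw": 0.0}]
```

```bash
python3 -m pendant '[{"hand": 1, "tx": 6, "ty": 0, "tz": 0, "yaw": 0},{"hand": 1, "tx": 6, "ty": 0, "tz": 0, "yaw": 0},{"hand": 1, "tx": 6, "ty": 0, "tz": 0, "yaw": 0},{"hand": 1, "tx": 6, "ty": 0, "tz": 0, "yaw": 0}]'
python3 -m pendant '[{"hand": 1, "tx": 6, "ty": 0, "tz": 0, "yaw": 0},{"hand": 1, "tx": 6, "ty": 0, "tz": 0, "yaw": 0}]'
python3 -m pendant '[{"hand": 1, "tx": 4, "ty": 0, "tz": 0, "yaw": 0},{"hand": 1, "tx": 4, "ty": 0, "tz": 0, "yaw": 0}]'
python3 - <<'E'
from h import *
o=status.get_obs();print(st(o["position"]),o["position"])
E
```

```text
clock: 7.25
position: [0.5455, -0.2415, 0.0132]
tcp_rot: [2.97, 1.022, 0.001]
ft_force: [-2.3, -2.4, -0.4]
gripper_width: 0.0853
grasp_force: 1.6
clock: 7.45
position: [0.5549, -0.2341, 0.0132]
tcp_rot: [2.97, 1.023, 0.0]
ft_force: [-1.8, -2.0, 0.7]
gripper_width: 0.0852
grasp_force: 1.5
clock: 7.65
position: [0.561, -0.2292, 0.0132]
tcp_rot: [2.97, 1.023, 0.0]
ft_force: [-2.7, -1.5, -0.0]
gripper_width: 0.0854
grasp_force: 1.4
[-133.22232331   -6.29588159] [ 0.56104152 -0.2291505   0.01322915]
```

Expected contact is at station x of about -121, so about 12 mm to go.

```bash
python3 -m pendant '[{"hand": 1, "tx": 3, "ty": 0, "tz": 0, "yaw": 0},{"hand": 1, "tx": 3, "ty": 0, "tz": 0, "yaw": 0}]'
python3 -m pendant '[{"hand": 1, "tx": 2, "ty": 0, "tz": 0, "yaw": 0},{"hand": 1, "tx": 2, "ty": 0, "tz": 0, "yaw": 0}]'
python3 -m pendant '[{"hand": 1, "tx": 2, "ty": 0, "tz": 0, "yaw": 0}]'
python3 - <<'E'
from h import *
o=status.get_obs();print(st(o["position"]),o["position"],o["wrist_torque"])
E
```

```text
clock: 7.85
position: [0.5656, -0.2256, 0.0133]
tcp_rot: [2.97, 1.023, 0.0]
ft_force: [-3.0, -1.3, 0.7]
gripper_width: 0.0857
grasp_force: 1.4
clock: 8.05
position: [0.5687, -0.2231, 0.0133]
tcp_rot: [-2.97, -1.023, 0.0]
ft_force: [-1.5, -2.0, -0.5]
gripper_width: 0.0855
grasp_force: 1.3
clock: 8.15
position: [0.5702, -0.2219, 0.0132]
tcp_rot: [-2.97, -1.023, 0.0]
ft_force: [-1.8, -1.6, 0.5]
gripper_width: 0.0853
grasp_force: 1.3
[-121.54777759   -6.27133942] [ 0.57021398 -0.22192821  0.01322379] [-0.30605948  0.26594314 -0.02089463]
```

```bash
python3 -m pendant '[{"hand": 1, "tx": 2, "ty": 0, "tz": 0, "yaw": 0}]'|grep -E 'pos|ft'
python3 -m pendant '[{"hand": 1, "tx": 2, "ty": 0, "tz": 0, "yaw": 0}]'|grep -E 'pos|ft'
python3 -m pendant '[{"hand": 1, "tx": 1, "ty": 0, "tz": 0, "yaw": 0}]'|grep -E 'pos|ft'
python3 - <<'E'
from h import *
o=status.get_obs();print(st(o["position"]),o["wrist_torque"],o["ft_force"])
E
```

```text
position: [0.571, -0.222, 0.0133]
ft_force: [-9.3, -11.3, 2.3]
position: [0.5713, -0.2221, 0.0133]
ft_force: [-16.9, -15.6, 3.8]
position: [0.5713, -0.2221, 0.0133]
ft_force: [-18.8, -16.6, 4.8]
[-120.85054482   -7.07977619] [-2.26898984  2.5573652   0.87253402] [-18.75919039 -16.61599358   4.83504876]
```

It has met the rail with about 25 N shared by both fingers. I'll back off, rise, and look from above the rail.

```bash
python3 -m pendant '[{"hand": 1, "tx": -15, "ty": 0, "tz": 0, "yaw": 0},{"hand": 1, "tx": -35, "ty": 0, "tz": 0, "yaw": 0},{"hand": 1, "tx": 0, "ty": 0, "tz": -45, "yaw": 0},{"hand": 1, "tx": 0, "ty": 0, "tz": -45, "yaw": 0},{"hand": 1, "tx": 0, "ty": 0, "tz": -45, "yaw": 0}]' | head -2
python3 -m pendant '[{"hand": 1, "tx": 20, "ty": 0, "tz": -40, "yaw": 0},{"hand": 1, "tx": 40, "ty": 0, "tz": -20, "yaw": 0},{"hand": 1, "tx": 45, "ty": 0, "tz": 0, "yaw": 0},{"hand": 1, "tx": 45, "ty": 0, "tz": 0, "yaw": 0},{"hand": 1, "tx": 20, "ty": 0, "tz": 0, "yaw": 0}]' | head -2
python3 -m pendant '[{"hand": 1, "tx": 0, "ty": 0, "tz": 0, "yaw": 0},{"hand": 1, "tx": 0, "ty": 0, "tz": 0, "yaw": 0}]' | head -2
python3 - <<'E'
from h import *
o=status.get_obs();np.savez("w5.npz",p=o["position"],r=o["tcp_rot"]);im=imaging.camera("wrist");cv2.imwrite("pics/w5.png",im)
c=imaging.calibration("wrist");print(np.round(c["mount"],3),c["vertical_fov"])
h=cv2.cvtColor(im,cv2.COLOR_BGR2HSV)
m=cv2.morphologyEx(cv2.inRange(h,(3,90,50),(22,255,255)),cv2.MORPH_OPEN,np.ones((5,5)))
for c in sorted(cv2.findContours(m,0,2)[0],key=cv2.contourArea)[-2:]:
    print(cv2.contourArea(c))
    for p in cv2.approxPolyDP(c,5,True)[:,0]: print(p,st(wonz(p,o["position"],o["tcp_rot"],.053)).round(1),st(wonz(p,o["position"],o["tcp_rot"],.004)).round(1))
E
```

```text
clock: 8.95
position: [0.5345, -0.2494, 0.1498]
clock: 9.45
position: [0.6711, -0.142, 0.2087]
clock: 9.65
position: [0.6686, -0.1446, 0.208]
[[-0.    -0.945 -0.327  0.084]
 [ 1.    -0.001  0.001 -0.   ]
 [-0.002 -0.327  0.945 -0.142]
 [ 0.     0.     0.     1.   ]] 65.70646984690485
1247.0
[472  78] [ 122.1 -198.9] [ 127.9 -230.7]
[459  80] [ 117.8 -182.9] [ 122.9 -212.1]
[441 113] [  82.4 -163.5] [  81.5 -189.5]
[449 127] [  69.2 -174. ] [  66.2 -201.7]
[462 128] [  69.5 -189.9] [  66.5 -220.2]
[481  94] [ 107.1 -211.3] [ 110.4 -245.2]
16733.0
[193 193] [-0.2 79.1] [-14.7  93.1]
[204 289] [-110.6   78.4] [-143.2   92.3]
[356 287] [-108.2  -89.5] [-140.4 -103.3]
[365 202] [ -9.7 -89.4] [ -25.7 -103.2]
[358 186] [  6.5 -81.1] [ -6.8 -93.5]
[339 186] [  6.4 -62.3] [ -7.  -71.6]
[337 192] [  0.4 -60.6] [-13.9 -69.7]
[238 186] [ 6.4 34.2] [-7.  40.8]
[221 193] [-0.5 51. ] [-14.9  60.4]
[199 187] [ 5.8 72.5] [-7.7 85.4]
```

View pics/w5.png

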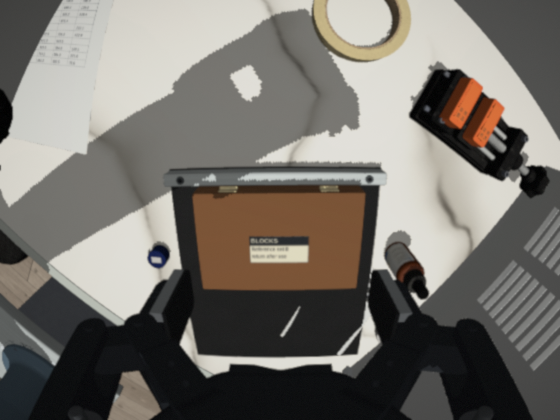

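The case lies lid up against the rail at row ~186, rail at row ~177, centred on the rail, with the bottle and specimen in place. Next I check parallelism numerically.

```bash
python3 - <<'E'
from h import *
np.set_printoptions(precision=1,suppress=True)
d=np.load("w5.npz");im=cv2.imread("pics/w5.png");g=cv2.GaussianBlur(cv2.cvtColor(im,6),(3,3),0).astype(float);r=cv2.GaussianBlur(im[...,2],(3,3),0).astype(float)
def edge(I,x,a,b,s):
    D=s*np.diff(I[a:b,x]);k=int(D.argmax());
    o=0
    if 0<k<len(D)-1: den=D[k-1]-2*D[k]+D[k+1]; o=.5*(D[k-1]-D[k+1])/den if den else 0
    return a+k+.5+o
for nm,I,a,b,s,z,xs in(("rail back top",g,158,176,1,.026,range(195,370,8)),("rail front top",g,176,188,-1,.026,range(195,370,8)),("lid back",r,181,199,1,.053,[x for x in range(200,362,6) if not 214<x<243 and not 316<x<344]),("lid front",r,280,297,-1,.053,range(210,352,6))):
    P=np.array([st(wonz((x,edge(I,x,a,b,s)),d["p"],d["r"],z)) for x in xs])
    for _ in range(3):
        c=np.polyfit(P[:,1],P[:,0],1);e=np.abs(np.polyval(c,P[:,1])-P[:,0]);P=P[e<max(2*np.median(e),.5)]
    print(nm,len(P),"x at y=-5: %.1f  slope deg %.2f resid %.2f"%(np.polyval(c,-5),np.degrees(np.arctan(c[0])),e.std()))
o=status.get_obs();print(g[172:200,[200,280,355]].T.astype(int))
E
```

```text
rail back top 14 x at y=-5: 13.7  slope deg -0.23 resid 0.05
rail front top 15 x at y=-5: 5.8  slope deg -0.42 resid 0.15
lid back 18 x at y=-5: -0.3  slope deg -0.31 resid 0.05
lid front 24 x at y=-5: -109.7  slope deg -0.30 resid 0.06
[[ 80  87  97 102 104 105 106 106 105 103 103 103  98  82  60  45  40  40
   40  41  47  60  76  87  91  92  92  92]
 [133 167 189 201 205 204 195 173 141 116 105  99  83  61  45  40  39  39
   41  44  56  73  87  91  92  93  93  93]
 [124 162 187 197 198 195 187 169 142 117 102  92  76  56  43  40  40  40
   41  47  60  76  88  91  92  92  92  91]]
```

The rail's back edge is at 13.7 mm, which puts its face at -0.3 mm. The case's back edge is also at -0.3 mm and parallel within 0.1°, so it is flush. I'll hand in.

```bash
python3 -c "
from cell import robot
print(robot.hand_in())"
```

```text
the job is handed in; nothing more can be done
None
```

The case was pushed over onto its base, lid up, and slid against the rail; the wrist camera shows it flush along its whole length, parallel within about 0.1° and wholly on the mat, and the job is handed in at about 10 s on the robot's clock.

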